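# Assemble the egg steamer in its dock and start it

## Robot

A 6-joint arm with a two-finger parallel gripper is mounted at the origin on a cart in front of the work surface, level with it; the furniture and walls round the work are solid. World frame = base frame: x ahead of the robot, y to its left, z up, the work surface at z = 0. Lengths are in mm, angles in degrees, forces in N, time in s.
With the tool pointing down it reaches from about 350 to 850 mm from the base axis. Payload 8.1 kg.
Tool frame: the origin (TCP) lies on the centre line of the jaws, within the pads' length; the fingertips stand 14 mm ahead of it and the grasp point (between the pads) lies 5 mm behind it; z points along the fingers, y is the line along which they close (so a half turn about z gives the same grasp; the last joint's range is limited). The gripper opens to 85 mm and grips with 20 to 120 N. Pads are 22 mm wide; open, the fingers measure 114 mm over their backs; the gripper's body (76 mm by 85 mm) begins 54 mm behind the grasp point. The pads swing forward as they close: fully open they stand 13 mm farther back than shut.
Start: joints at [68.56, 7.471, 85.268, -0, 87.261, -4.893], TCP at [170.859, 575.163, 245.292] pointing down, gripper open.
Joint ranges: [-169.43, 169.43], [-51.17, 129.36], [1.28, 143.12], [-76.62, 256.62], [0, 156.53], [-152.29, 152.29]. Speed limits (degrees/s): [136.94, 136.94, 159.86, 180, 180, 180].

## Interface

Orientations are given as [roll, pitch, yaw] about the fixed x, y, z axes, in that order (R = Rz(yaw) Ry(pitch) Rx(roll)).
In Python, from bench import sense, snapshot, camera_info, hand_in gives the robot as it stands. The module is installed in compiled form; this text tells all that it offers.
- The arm moves only by the tool apply_moves, never from a script. Its argument "deltas" is a list of rows, each a list of 7 numbers: the shift along the tool's x, y, z scaled (see below), then the turn, a rotation vector about the tool's x, y, z scaled (see below), then the opening, from 0 (shut) to 1 (fully open). In form: [[dx, dy, dz, ax, ay, az, claw], ...]. A call has 1 to 8 rows; each row shifts and turns the commanded pose from where the row before left it, along the tool's axes as they then stand; what a row does not reach is not made up. The controller multiplies each number of a shift by 0.03 m and each number of a turn by 0.08 rad. A row lasts 1/8 s, in which the tool goes at most 62.5 mm and 10.7 degrees, less where a joint would pass 70% of its speed; a pose out of reach is approached as far as the arm can. A call with a number of a shift or a turn outside -1 to 1 is refused whole. A call with a gripper value outside its range is refused whole. The fingers move at their own pace and stop on an object; "grip_force" is the grip in N (left out, the last holds). Time passes only in rows, so rows that do not move let the fingers close. It gives the time, the measured TCP pose, the force, the opening and the grip force at its end, in the units of the state.
- sense(): the state, without advancing time (a new reading comes with each control period).
- snapshot(name): name is "side" or "top"; returns the picture (480x640x3 uint8, red, green, blue); there is no depth.
- camera_info(name): a dict with "vertical_fov" (degrees; the focal length in pixels is half the picture's height over the tangent of half this angle, whatever the lens; pixels are square), "cx", "cy" (the principal point, pixels), "k1" (the pictures are not rectified: a ray, as slopes to the right and down, at radius r is drawn at 1 + k1 r^2 times it, then the intrinsics apply), "origin" and "rotation" of the camera in the world. Camera axes: x right, y up, looking along -z (the intrinsics and any distortion apply to the point x, -y, -z); pixel columns grow to the right and rows downward; lengths in mm; the calibration is good to about 2 mm. A picture is of the moment at which its call begins. camera_info takes no time and is no camera call.
- hand_in(): hands the job in; it is judged then, once.
The state is a dict: "time": time; "joint_pos": joint angles; "qd": joint speeds; "joint_efforts": joint torques, N m; "tool_pos": TCP position; "tcp_rot": TCP orientation; "ft_force": force on the tool from outside, world axes, zero at the start; "wrist_torque": the same for the moment, N m; "finger_gap": finger opening in mm; "grip_force": force on a finger pad.
Only numpy, scipy, OpenCV 4.12 (cv2) and the standard library are available. Lean on these libraries where they do the work, as an engineer would, in place of code of your own. Each camera call takes 0.05 s, during which the arm holds its last target. There are 200 camera calls.

## Task

Get the breakfast eggs cooking: slide the open pan over the worktop, without lifting it, fully home between the guide arms of the egg steamer, set the rack of eggs squarely into it without tipping the eggs, and put the lid on squarely over them; set both down gently, do not drop them. Only then press the round on key, then the square key next to the long key (two dots, hard-boiled), then the long start key, one at a time, and leave the other square key alone. Leave the other crockery and the tea carton standing where they are.

Things in the scene. Friction and masses are not known exactly. Their poses are not given: they have to be found in the camera images.
- steamer: Egg steamer, fixed: black rear housing with four keys on top, two guide arms running forward from it round a pocket open in front (-x) and above. Origin: on the worktop, centre of the pocket, where the pan's centre is when home; x from mouth to housing, y left when facing the housing. Contact bar: face at x 55 mm, 32 mm high. Housing: x 60 to 150, y +-94, 66 mm high.
- steamer_mouth (a point): Middle of the pocket's open mouth, on the worktop, at x = -55 mm in the steamer's frame (same axes). The arms' inner faces are at y = +-78 mm from x = -50 mm to the housing, arms 14 mm thick and 52 mm high; in front of that flared lead-ins, 48 mm high, widen the mouth to about y = +-97 mm inside, 112 mm outside, at x = -85 mm.
- pan: Plain open rectangular metal pan, 110 mm (its x) by 150 mm (its y) by 36 mm high, walls 5 mm, floor 5 mm, about 0.8 kg; same after half a turn. Origin: centre of its underside. Stands on the worktop before the steamer's mouth, a long side roughly facing it; home, its long side touches the contact bar.
- egg_rack: Steel rack with four eggs (part of it). Origin: centre of underside. Foot 93x133x10 mm (x, y, z) fits into the pan with 3.5 mm play; on it a flange 104x146 mm, z 10 to 14 mm, rests on the pan's rim: seated, its origin is 26 mm above the pan's. Lip for the lid 87x129 mm, up to z 20 mm. Eggs 40 mm thick at x +-20.5, y +-41 mm, up to z 58 mm. Same after half a turn.
- rack_grip (a point): Middle of the rack's upright black grip, on its axis at z = 64 mm; the grip is 12 mm thick (x), 38 mm long (y), from z = 52 to 76 mm, between the eggs. The rack starts on the 4 mm high floor of the low steel serving tray at the left, whose rim is 23 mm high.
- lid: Steel lid, a box 102 mm (x) by 144 mm (y) open below, walls 4 mm, top at z = 72 mm. Origin: centre of its lower edge. Its skirt fits round the rack's lip with 3.5 mm play and rests on the flange: seated, its origin is 14 mm above the rack's. Same after half a turn. Starts on the worktop at the left front.
- lid_grip (a point): Middle of the black bar grip on the lid, on its axis at z = 96 mm; the bar is 13 mm wide (x), 82 mm long (y), z = 90 to 102 mm, on two posts.
- key_on (a joint): Round spring key 'on', 0 up to 0.006 m down; pressed from 0.0035 m. About 5 N.
- key_on_top (a point): Centre of the top of the round on key (23 mm diameter), at the end of the row on the steamer's +y side.
- key_soft (a joint): Square spring key 'soft', 0 up to 0.006 m down.
- key_soft_top (a point): Centre of the top of the square key with one dot (20 mm), next to the round key.
- key_hard (a joint): Square spring key 'hard', 0 up to 0.006 m down; pressed from 0.0035 m. About 5 N.
- key_hard_top (a point): Centre of the top of the square key with two dots (20 mm), next to the long start key.
- key_start (a joint): Long spring key 'start', 0 up to 0.006 m down; pressed from 0.0035 m. About 5 N.
- key_start_top (a point): Centre of the top of the long start key (42 mm along the steamer's x, 20 mm wide), at the other end of the row.
- jug: Bystander: small steel milk jug, 58x85x68 mm, upright; origin under it, near its centre.
- white_cup: Bystander, fixed: white porcelain cup standing on its rim, 58x76x61 mm; origin under it.
- glass: Bystander, fixed: clear tumbler standing upside down, 62x62x119 mm; origin under its centre.
- tea_carton: Bystander: upright card box of tea sachets, 60x58x122 mm; origin under its centre.
- coffee_bowl: Bystander: wide white cup with a handle, 92x122x64 mm; origin under it.
- saucers: Bystander: stack of white saucers, 104 mm across, 54 mm high; origin under its centre.
Not all that is in view belongs to the job. Leave any blue look-alike of the lid alone.

How it is judged:
By the outcome, as a careful person would: the job done as asked, in the order asked, and still so for the second after the job is handed in, with the robot touching nothing.
It also fails if it takes over 72 s, if anything falls off the work surface, if the arm or the gripper's body presses on something with over 40 N, if the wrist force passes 120 N, or if a joint passes its speed limit or range.

## Working session

There is one attempt and no reset: what is moved stays moved. The work goes in short steps, Python scripts to look and compute and a tool call to move; the robot and the scene stay as the last step left them, time stands still between calls to the robot, and variables do not carry over. Pictures are saved under pics/ and viewed, at most 10 in all, crops included, and the job is handed in when it is done.

Besides the shell and the picture viewer there is one more tool, called after "Emit:" as name(argument=value, ...) on one line, values as JSON. apply_moves: Moves the arm, as the interface text tells. Its arguments: {"type":"object","properties":{"deltas":{"type":"array"},"grip_force":{"type":"number"}},"required":["deltas"]}

```bash
mkdir -p pics; python3 - <<'E'
from bench import *
import cv2
s=sense();print(s)
for n in("side","top"):
    print(n,camera_info(n)); cv2.imwrite(f"pics/{n}0.png",snapshot(n)[:,:,::-1])
E
```

```text
{'time': 0.0, 'joint_pos': array([ 6.85613763e+01,  7.51570509e+00,  8.53287718e+01, -4.95746847e-04,
        8.72613729e+01, -4.89509952e+00]), 'qd': array([-0.02086719,  0.04183236,  0.07510201, -0.082276  ,  0.05503766,
       -0.01984452]), 'joint_efforts': array([-7.91029288e-04, -5.69428396e+01, -5.00537074e+01, -3.43138145e-04,
        1.56842871e-02,  1.86290271e-05]), 'tool_pos': array([170.65771058, 574.67665771, 244.2430459 ]), 'tcp_rot': array([-1.79894494e+02, -8.53900459e-03,  1.63456492e+02]), 'ft_force': array([ 0.16795566,  0.83945867, -0.55873938]), 'wrist_torque': array([-0.03157982, -0.04273199, -0.0043879 ]), 'grip_force': 0.0, 'finger_gap': 85.38242689571521}
side {'vertical_fov': 56.587128807300004, 'cx': 327.61850993804137, 'cy': 237.28990893564443, 'k1': -0.10227240770168498, 'origin': array([  55.94760557, 1284.96564043,  639.77837252]), 'rotation': array([  65.77508177,    1.43202506, -157.56833806])}
top {'vertical_fov': 55.57567750608457, 'cx': 328.59990327651747, 'cy': 235.73435294096205, 'k1': 0.01898585911276275, 'origin': array([ 468.6027663 ,  168.19915038, 1433.29538741]), 'rotation': array([  4.20720755,  -0.87344994, -91.21816814])}
```

View pics/side0.png

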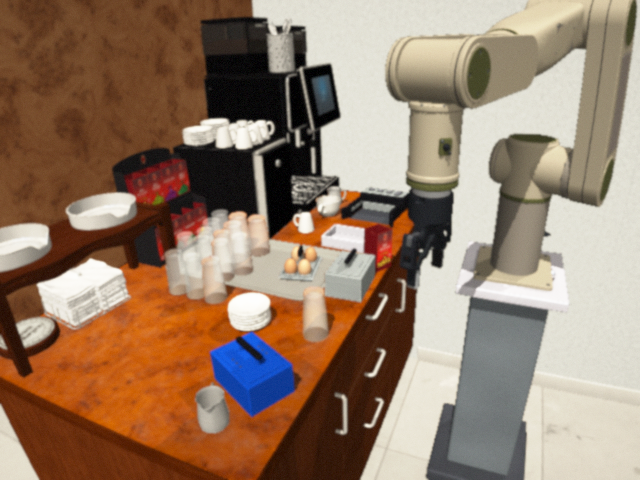

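View pics/top0.png

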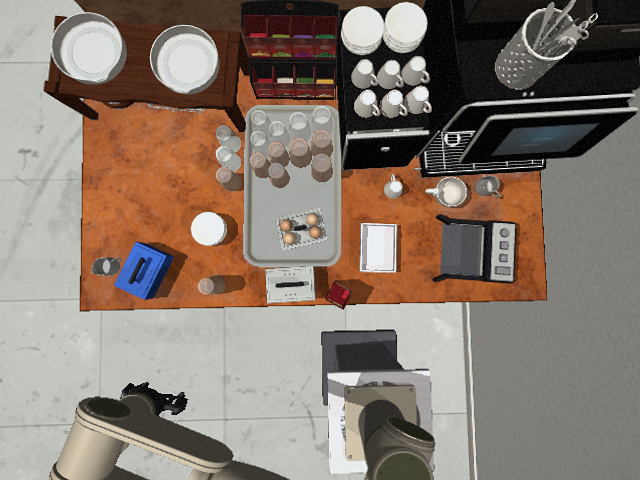

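```bash
cat >h.py <<'E'
import numpy as np,cv2
from scipy.spatial.transform import Rotation as Ro
from bench import *
def cam(n):
    c=camera_info(n);R=Ro.from_euler('xyz',c['rotation'],degrees=True).as_matrix()
    return c,R,240/np.tan(np.radians(c['vertical_fov']/2)),np.array(c['origin'])
def ray(n,uv):
    c,R,f,o=cam(n);uv=np.atleast_2d(uv).astype(float)
    d=(uv-[c['cx'],c['cy']])/f;p=d.copy()
    for _ in range(30):p=d/(1+c['k1']*(p**2).sum(1,keepdims=True))
    v=np.c_[p[:,0],-p[:,1],-np.ones(len(p))]@R.T
    return o,v/np.linalg.norm(v,axis=1,keepdims=True)
def plane(n,uv,z):
    o,v=ray(n,uv);return o+v*((z-o[2])/v[:,2])[:,None]
def proj(n,P):
    c,R,f,o=cam(n);q=(np.atleast_2d(P)-o)@R;p=np.c_[q[:,0],-q[:,1]]/-q[:,2:]
    return p*(1+c['k1']*(p**2).sum(1,keepdims=True))*f+[c['cx'],c['cy']]
def tri(a,b):
    (o1,v1),(o2,v2)=ray('top',a),ray('side',b);out=[]
    for x,y in zip(v1,v2):
        t=np.linalg.lstsq(np.c_[x,-y],o2-o1,rcond=None)[0];p,q=o1+x*t[0],o2+y*t[1]
        out.append([*((p+q)/2),np.linalg.norm(p-q)])
    return np.array(out)
def crop(img,x0,y0,x1,y1,s,fn):
    cv2.imwrite(fn,cv2.resize(img[y0:y1,x0:x1,::-1],None,fx=s,fy=s,interpolation=cv2.INTER_CUBIC))
E
python3 - <<'E'
import cv2
t=cv2.imread('pics/top0.png');s=cv2.imread('pics/side0.png')
r=lambda i,x0,y0,x1,y1,k:cv2.resize(i[y0:y1,x0:x1],None,fx=k,fy=k,interpolation=cv2.INTER_CUBIC)
cv2.imwrite('pics/tA.png',r(t,260,200,400,305,5.5))
cv2.imwrite('pics/tB.png',r(t,430,205,530,290,7))
cv2.imwrite('pics/sA.png',r(s,270,180,415,305,5))
E
```

```text
(no output)
```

View pics/tA.png

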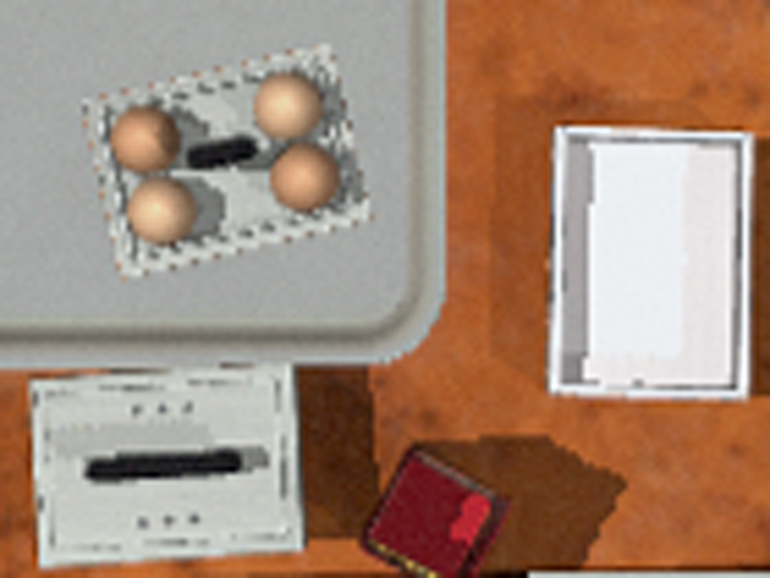

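View pics/tB.png

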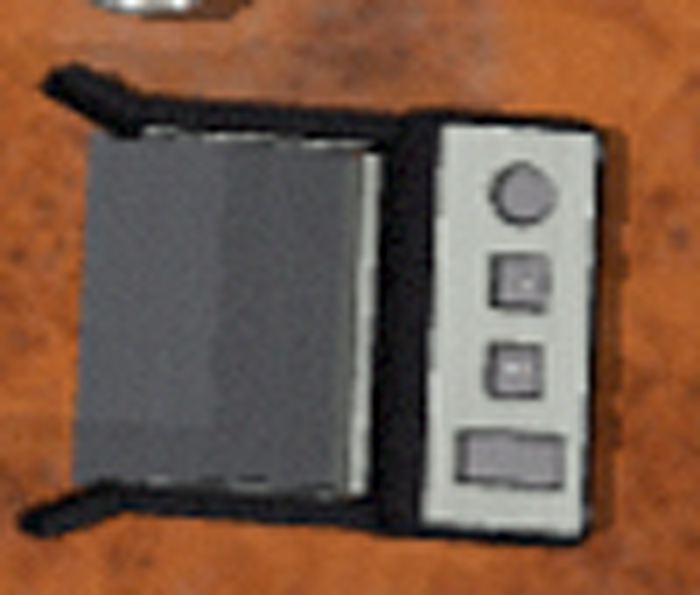

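View pics/sA.png

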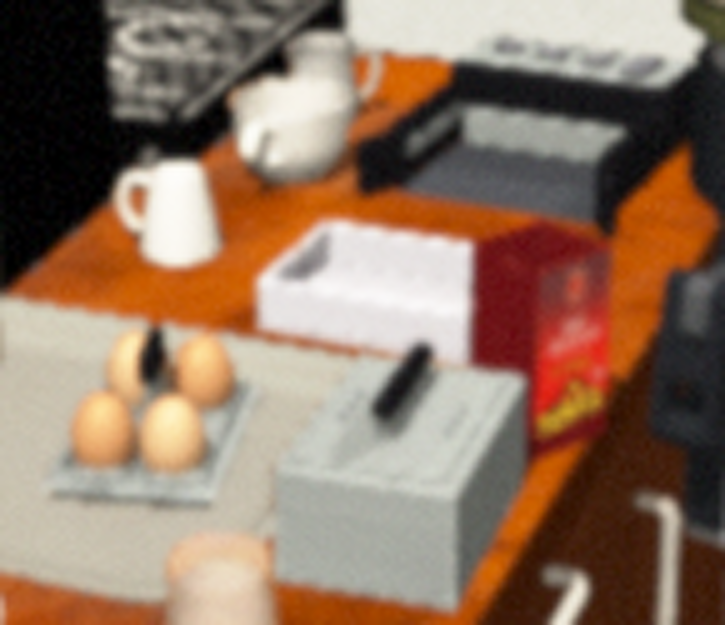

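```bash
cat >m.py <<'E'
from h import *
t=cv2.imread('pics/top0.png');s=cv2.imread('pics/side0.png')
def comps(img,box,f,amin=15):
    x0,y0,x1,y1=box;c=cv2.resize(img[y0:y1,x0:x1],None,fx=4,fy=4,interpolation=cv2.INTER_LINEAR)
    m=f(c.astype(int)).astype(np.uint8);cs,_=cv2.findContours(m,cv2.RETR_EXTERNAL,cv2.CHAIN_APPROX_NONE)
    return [ (k[:,0]+.5)/4-.5+[x0,y0] for k in cs if cv2.contourArea(k)>amin*16]
def rect(c,z,n='top'):
    P=plane(n,c,z)[:,:2].astype(np.float32);r=cv2.minAreaRect(P);return np.round(np.r_[r[0],r[1],r[2]],1)
def cen(c):
    M=cv2.moments((c*16).astype(np.float32).reshape(-1,1,2));return np.array([M['m10'],M['m01']])/M['m00']/16
dark=lambda c:c.max(2)<75
light=lambda c:(c.min(2)>150)
if __name__=='__main__':
    for c in comps(t,(360,215,400,280),lambda c:c.min(2)>110,200):print('pan',rect(c,36))
    for c in comps(t,(264,264,317,304),lambda c:c.min(2)>135,200):print('lidtop',rect(c,72))
    g=[]
    for nm,bt,bs,z in(('lid',(270,275,308,295),(340,245,360,268),96),('rack',(290,220,310,233),(293,240,306,262),70)):
        a=comps(t,bt,dark,5);b=comps(s,bs,dark,5)
        for x in a:print(nm,'top',cen(x),rect(x,z+6))
        for x in b:print(nm,'side',cen(x))
        a=max(a,key=len);b=max(b,key=len);print(nm,tri(cen(a),cen(b)))
    full=lambda u,x0,y0,k:(np.array(u)+.5)/k-.5+[x0,y0]
    fl=full([(88,102),(330,47),(368,212),(125,275)],260,200,5.5);print('flange',plane('top',fl,18).round(1)[:,:2].tolist(),rect(fl,18))
    eg=plane('top',full([(146,137),(288,105),(305,178),(162,210)],260,200,5.5),42);print('eggs',eg.round(1).tolist(),eg.mean(0))
    pl=full([(440,126),(598,135),(582,530),(422,522)],430,205,7);print('plate',rect(pl,66),plane('top',pl,66).round(1)[:,:2].tolist())
    ks=full([(524,193),(521,283),(515,370),(510,460)],430,205,7);print('keys',plane('top',ks,72).round(1)[:,:2].tolist())
    for c in comps(t,(485,215,520,283),lambda c:(c.max(2)<165)&(c.max(2)>60),8):print('keyc',cen(c),rect(c,72))
    ar=full([(128,98),(405,118),(120,132),(380,150),(122,485),(372,492),(100,512),(380,535)],430,205,7);print('arms',plane('top',ar,52).round(1)[:,:2].tolist())
    sp=lambda u:full(u,270,180,5)
    # two-view: pan corners rim (+y/+x),( -?), lid corners
    T=full([(555,127),(752,133),(551,396)],260,200,5.5);S=sp([(260,285),(325,222),(472,340)]);print('panrim tri',tri(T,S).round(1).tolist())
    T=full([(35,382),(42,565),(293,368)],260,200,5.5);S=sp([(283,460),(462,490),(350,355)]);print('lidtop tri',tri(T,S).round(1).tolist())
E
python3 m.py
```

```text
pan [531.9  -7.  114.4 153.2  88.5]
lidtop [429.8 263.2 156.9 115.1  88.8]
lid top [289.53046772 284.24168314] [427.2 262.4  11.8  80.7   1.9]
lid side [350.01502804 256.75464423]
lid [[4.26732791e+02 2.62964118e+02 9.15307469e+01 2.47330652e-01]]
rack top [299.77712528 227.52399329] [594.3 230.8  13.2  37.9   8.8]
rack side [300.22579776 251.51665589]
rack [[594.62183381 231.19886928  65.35829422   1.53013853]]
flange [[630.6, 308.6], [659.4, 170.8], [564.9, 151.1], [532.0, 289.0]] [595.7 229.9 100.5 141.8  11.8]
eggs [[607.6, 274.2, 42.0], [624.0, 194.8, 42.0], [582.9, 186.1, 42.0], [566.7, 265.9, 42.0]] [595.30540944 230.24379742  42.        ]
plate [ 511.  -377.5   68.5  171.9   84.7] [[598.7, -351.4], [593.4, -419.5], [423.7, -403.8], [428.5, -335.5]]
keys [[568.5, -383.8], [529.8, -380.6], [492.6, -376.2], [454.3, -372.1]]
keyc [490.79589679 281.91159052] [ 420.9 -338.1   41.8    3.7   88.8]
keyc [504.53809343 250.26666146] [ 520.3 -373.9  104.8  202.    87. ]
arms [[615.0, -220.8], [603.8, -341.6], [600.2, -216.7], [590.0, -330.0], [446.7, -211.3], [441.5, -319.6], [435.3, -201.3], [422.9, -322.2]]
panrim tri [[608.1, 44.4, 32.4, 3.5], [603.5, -65.4, 35.3, 0.8], [457.5, 49.6, 17.9, 2.9]]
lidtop tri [[470.7, 332.7, 73.3, 4.3], [372.3, 330.2, 72.5, 4.9], [480.1, 195.3, 70.4, 6.0]]
```

```bash
cat >plan.py <<'E'
import sys,json,numpy as np
from bench import sense
# plan.py "x,y,z,yaw,N,claw" ...  from measured pose; prints rows
def cur():
    s=sense();return np.r_[s['tool_pos'],s['tcp_rot'][2]],s
def plan(p,wps):
    rows=[];p=p.copy()
    for x,y,z,yw,N,c in wps:
        N=int(N)
        for i in range(N):
            k=N-i;d=(np.array([x,y,z])-p[:3])/k;a=(yw-p[3]+180)%360-180;a/=k
            t=np.radians(p[3]);X=np.array([np.cos(t),np.sin(t)]);Y=np.array([np.sin(t),-np.cos(t)])
            r=np.round([d[:2]@X/30,d[:2]@Y/30,-d[2]/30,0,0,-np.radians(a)/.08,c],2)
            assert abs(r[:6]).max()<=1,r
            p[:2]+=30*(r[0]*X+r[1]*Y);p[2]-=30*r[2];p[3]-=np.degrees(r[5]*.08);rows.append(r.tolist())
    return rows,p
if __name__=='__main__':
    p,s=cur();print(round(s['time'],2),p.round(1),s['tcp_rot'].round(2),s['ft_force'].round(1),s['finger_gap'])
    rows,e=plan(p,[[float(v) for v in a.split(',')] for a in sys.argv[1:]])
    for i in range(0,len(rows),8):print(json.dumps([[0 if v==0 else v for v in r] for r in rows[i:i+8]]).replace(' ','').replace('.0,',',').replace('.0]',']'))
    print(e.round(1))
E
python3 plan.py 534,43.8,225,178.4,24,0.45
```

```text
0.1 [170.7 574.7 244.3 163.5] [-1.7991e+02 -1.0000e-02  1.6345e+02] [ 0.2  0.1 -0.6] 85.30467774410997
[[-0.69,-0.56,0.03,0,0,-0.14,0.45],[-0.69,-0.57,0.03,0,0,-0.14,0.45],[-0.68,-0.58,0.03,0,0,-0.14,0.45],[-0.67,-0.59,0.03,0,0,-0.14,0.45],[-0.67,-0.59,0.03,0,0,-0.14,0.45],[-0.66,-0.6,0.03,0,0,-0.13,0.45],[-0.66,-0.61,0.03,0,0,-0.14,0.45],[-0.65,-0.62,0.03,0,0,-0.13,0.45]]
[[-0.64,-0.62,0.03,0,0,-0.14,0.45],[-0.63,-0.63,0.02,0,0,-0.13,0.45],[-0.63,-0.64,0.03,0,0,-0.14,0.45],[-0.62,-0.64,0.02,0,0,-0.13,0.45],[-0.61,-0.65,0.03,0,0,-0.14,0.45],[-0.61,-0.66,0.02,0,0,-0.13,0.45],[-0.6,-0.66,0.03,0,0,-0.14,0.45],[-0.59,-0.67,0.02,0,0,-0.13,0.45]]
[[-0.59,-0.67,0.03,0,0,-0.14,0.45],[-0.58,-0.68,0.02,0,0,-0.13,0.45],[-0.57,-0.69,0.03,0,0,-0.14,0.45],[-0.56,-0.69,0.02,0,0,-0.13,0.45],[-0.56,-0.7,0.03,0,0,-0.14,0.45],[-0.55,-0.71,0.02,0,0,-0.13,0.45],[-0.54,-0.71,0.03,0,0,-0.14,0.45],[-0.53,-0.71,0.02,0,0,-0.13,0.45]]
[534.   43.9 225.1 178.4]
```

Emit:
apply_moves(deltas=[[-0.69,-0.56,0.03,0,0,-0.14,0.45],[-0.69,-0.57,0.03,0,0,-0.14,0.45],[-0.68,-0.58,0.03,0,0,-0.14,0.45],[-0.67,-0.59,0.03,0,0,-0.14,0.45],[-0.67,-0.59,0.03,0,0,-0.14,0.45],[-0.66,-0.6,0.03,0,0,-0.13,0.45],[-0.66,-0.61,0.03,0,0,-0.14,0.45],[-0.65,-0.62,0.03,0,0,-0.13,0.45]], grip_force=40)

```text
time: 1.1
tool_pos: [292.2, 397.1, 237.6]
tcp_rot: [-180.0, -0.0, 168.5]
ft_force: [0.0, 0.3, -0.2]
finger_gap: 38.5
grip_force: 0.0
```

Emit:
apply_moves(deltas=[[-0.64,-0.62,0.03,0,0,-0.14,0.45],[-0.63,-0.63,0.02,0,0,-0.13,0.45],[-0.63,-0.64,0.03,0,0,-0.14,0.45],[-0.62,-0.64,0.02,0,0,-0.13,0.45],[-0.61,-0.65,0.03,0,0,-0.14,0.45],[-0.61,-0.66,0.02,0,0,-0.13,0.45],[-0.6,-0.66,0.03,0,0,-0.14,0.45],[-0.59,-0.67,0.02,0,0,-0.13,0.45]])

```text
time: 2.1
tool_pos: [413.0, 220.1, 231.6]
tcp_rot: [-180.0, -0.0, 173.5]
ft_force: [-0.2, 0.2, -0.4]
finger_gap: 38.0
grip_force: 0.0
```

Emit:
apply_moves(deltas=[[-0.59,-0.67,0.03,0,0,-0.14,0.45],[-0.58,-0.68,0.02,0,0,-0.13,0.45],[-0.57,-0.69,0.03,0,0,-0.14,0.45],[-0.56,-0.69,0.02,0,0,-0.13,0.45],[-0.56,-0.7,0.03,0,0,-0.14,0.45],[-0.55,-0.71,0.02,0,0,-0.13,0.45],[-0.54,-0.71,0.03,0,0,-0.14,0.45],[-0.53,-0.71,0.02,0,0,-0.13,0.45]])

```text
time: 3.1
tool_pos: [534.3, 43.6, 225.5]
tcp_rot: [180.0, -0.1, 178.4]
ft_force: [0.3, 0.1, 0.5]
finger_gap: 38.4
grip_force: 0.0
```

```bash
python3 plan.py 534,43.8,90,178.4,5,0.45 534,43.8,40,178.4,3,0.45;sleep 0; python3 -c "
from bench import sense
for i in range(3):print(sense()['tool_pos'])"
```

```text
3.1 [534.3  43.6 225.5 178.4] [ 1.8000e+02 -5.0000e-02  1.7841e+02] [0.3 0.1 0.5] 38.434751601586775
[[0,0,0.9,0,0,0,0.45],[0,0,0.9,0,0,0,0.45],[0,0,0.91,0,0,0,0.45],[0,0,0.9,0,0,0,0.45],[0.01,0.01,0.91,0,0,0,0.45],[0,0,0.55,0,0,0,0.45],[0,0,0.56,0,0,0,0.45],[0,0,0.55,0,0,0,0.45]]
[534.   43.9  40.1 178.4]
[534.29084661  43.60026209 225.54698073]
[534.29084661  43.60026209 225.54698073]
[534.29084661  43.60026209 225.54698073]
```

Emit:
apply_moves(deltas=[[0,0,0.9,0,0,0,0.45],[0,0,0.9,0,0,0,0.45],[0,0,0.9,0,0,0,0.45],[0,0,0.9,0,0,0,0.45],[0,0,0.9,0,0,0,0.45],[0,0,0.55,0,0,0,0.45],[0,0,0.55,0,0,0,0.45],[0,0,0.55,0,0,0,0.45]])

```text
time: 4.1
tool_pos: [534.7, 44.4, 41.2]
tcp_rot: [180.0, 0.1, 178.4]
ft_force: [-0.1, -0.4, -0.6]
finger_gap: 38.3
grip_force: 0.0
```

Emit:
apply_moves(deltas=[[0,0,0.2,0,0,0,0.45],[0,0,0.2,0,0,0,0.45],[0,0,0,0,0,0,0.3],[0,0,0,0,0,0,0.2],[0,0,0,0,0,0,0.1],[0,0,0,0,0,0,0],[0,0,0,0,0,0,0],[0,0,0,0,0,0,0]], grip_force=30)

```text
time: 5.1
tool_pos: [534.5, 44.6, 30.2]
tcp_rot: [180.0, 0.0, 178.4]
ft_force: [-2.5, 2.6, 5.2]
finger_gap: 4.4
grip_force: 29.6
```

```bash
python3 - <<'E'
from h import *
print(sense())
cv2.imwrite('pics/top1.png',snapshot('top')[:,:,::-1]);cv2.imwrite('pics/side1.png',snapshot('side')[:,:,::-1])
E
```

```text
{'time': 5.1, 'joint_pos': array([-7.20173583e-01,  1.01189425e+01,  1.06181778e+02,  2.33183419e-02,
        6.36574610e+01, -8.91210747e+01]), 'qd': array([ 0.03236802,  0.01260766, -0.04337905,  0.04047794, -0.06123064,
       -0.02155587]), 'joint_efforts': array([ -1.18979506, -49.43830132, -41.33153915,  -0.89117797,
        -0.72878765,  -0.26851863]), 'tool_pos': array([534.52563485,  44.61297811,  30.23376289]), 'tcp_rot': array([1.79978457e+02, 4.14908020e-02, 1.78390554e+02]), 'ft_force': array([-2.4513744 ,  2.64867578,  5.21009463]), 'wrist_torque': array([ 0.37366511,  0.31862366, -0.2864586 ]), 'grip_force': 29.61865335702896, 'finger_gap': 4.357585157605773}
```

```bash
python3 plan.py 539,-68.3,30.2,174.7,8,0
```

```text
5.2 [534.5  44.6  30.2 178.4] [1.7998e+02 4.0000e-02 1.7839e+02] [-2.8  2.1  5.7] 4.410316886171606
[[-0.03,-0.47,0,0,0,0.1,0],[-0.04,-0.47,0,0,0,0.1,0],[-0.04,-0.47,0,0,0,0.1,0],[-0.04,-0.47,0,0,0,0.1,0],[-0.05,-0.47,0,0,0,0.1,0],[-0.05,-0.47,0,0,0,0.1,0],[-0.05,-0.46,0,0,0,0.1,0],[-0.06,-0.47,0,0,0,0.1,0]]
[539.  -68.3  30.2 174.7]
```

Emit:
apply_moves(deltas=[[-0.03,-0.47,0,0,0,0.1,0],[-0.04,-0.47,0,0,0,0.1,0],[-0.04,-0.47,0,0,0,0.1,0],[-0.04,-0.47,0,0,0,0.1,0],[-0.05,-0.47,0,0,0,0.1,0],[-0.05,-0.47,0,0,0,0.1,0],[-0.05,-0.46,0,0,0,0.1,0],[-0.06,-0.47,0,0,0,0.1,0]])

```text
time: 6.2
tool_pos: [539.3, -68.1, 30.2]
tcp_rot: [179.9, 0.1, 174.7]
ft_force: [-0.6, 6.6, 5.4]
finger_gap: 4.6
grip_force: 29.6
```

```bash
python3 - <<'E'
from h import *
from m import comps,rect
print(sense()['tool_pos'],sense()['ft_force'])
t=snapshot('top')[:,:,::-1];cv2.imwrite('pics/top2.png',t)
cs=comps(t,(370,205,455,285),lambda c:c.min(2)>110,30)
for c in cs:print(rect(c,36))
P=np.vstack(cs);print(rect(P,36))
crop(t[:,:,::-1],370,195,530,295,5,'pics/t2.png')
E
```

```text
[539.27557743 -68.11424158  30.22327463] [-0.56678958  6.63445402  5.35718387]
[ 507.8 -229.1   23.8  187.9   87.6]
[ 516.3 -147.5  133.8  219.3   81.6]
[528.3 -70.6  20.4 224.1  82.1]
[ 525.3 -149.   185.3  223.    87.6]
```

View pics/t2.png

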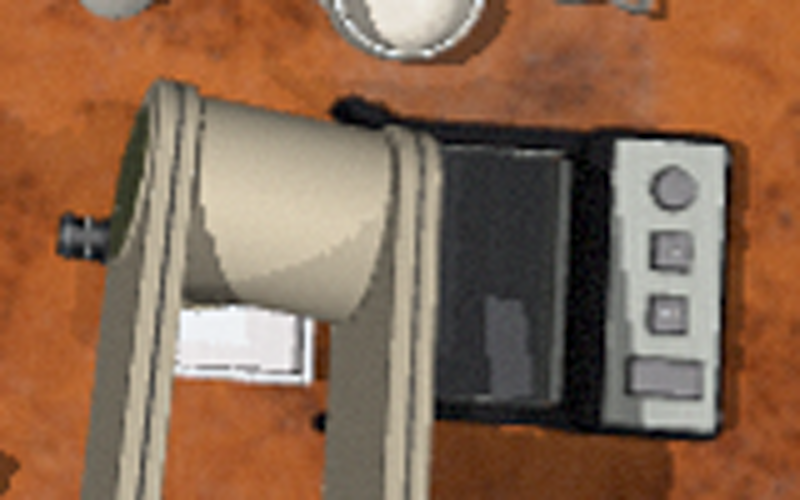

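```bash
python3 - <<'E'
from h import *
a=np.radians(-95.3);X=np.array([np.cos(a),np.sin(a)]);Y=np.array([-X[1],X[0]])
w=np.array([539.28,-68.11]);c=w+52.5*X;print('centre',c,'exp corner',c+55*X-75*Y)
f=lambda u:(np.array(u)+.5)/5-.5+[370,195]
print('corner',plane('top',f([(311,383),(176,374)]),36).round(1))
# steamer pts in crop: keys, housing outline corners z66
k=plane('top',f([(674,187),(672,250),(667,314),(665,377)]),70)[:,:2]
print('keys',k.round(1).tolist())
m=np.array([520.3,-270]);
for q in k:print(((q-m)@X).round(1),((q-m)@Y).round(1))
h=plane('top',f([(735,142),(722,437)]),66)[:,:2];print('housing back corners',[(((q-m)@X).round(1),((q-m)@Y).round(1)) for q in h])
b=plane('top',f([(568,270),(560,402),(570,150)]),32)[:,:2];print('bar',[(((q-m)@X).round(1),((q-m)@Y).round(1)) for q in b])
n=plane('top',f([(455,147),(560,152),(440,402),(545,404)]),45)[:,:2];print('arm inner?',[(((q-m)@X).round(1),((q-m)@Y).round(1)) for q in n])
E
```

```text
centre [ 534.43054416 -120.38554665] exp corner [ 454.67080949 -168.222611  ]
corner [[ 455.5 -169.4   36. ]
 [ 462.7  -86.7   36. ]]
keys [[569.0, -384.6], [531.1, -381.5], [492.7, -376.6], [455.1, -373.5]]
109.6 59.1
110.0 21.0
108.7 -17.6
109.0 -55.4
housing back corners [(np.float64(146.8), np.float64(89.5)), (np.float64(146.2), np.float64(-88.6))]
bar [(np.float64(61.5), np.float64(7.2)), (np.float64(60.3), np.float64(-74.3)), (np.float64(59.3), np.float64(81.7))]
arm inner? [(np.float64(-15.9), np.float64(76.8)), (np.float64(48.7), np.float64(78.4)), (np.float64(-17.3), np.float64(-79.8)), (np.float64(46.7), np.float64(-76.4))]
```

Emit:
apply_moves(deltas=[[0,-0.3,0,0,0,0,0],[0,-0.3,0,0,0,0,0],[0,-0.3,0,0,0,0,0],[0,-0.3,0,0,0,0,0],[0,-0.3,0,0,0,0,0],[0,-0.3,0,0,0,0,0],[0,-0.3,0,0,0,0,0],[0,-0.2,0,0,0,0,0]])

```text
time: 7.25
tool_pos: [533.0, -136.6, 30.2]
tcp_rot: [179.9, 0.1, 174.7]
ft_force: [1.2, 6.9, 6.3]
finger_gap: 4.5
grip_force: 30.8
```

Emit:
apply_moves(deltas=[[0,-0.25,0,0,0,0,0],[0,-0.25,0,0,0,0,0],[0,-0.25,0,0,0,0,0],[0,-0.25,0,0,0,0,0],[0,-0.25,0,0,0,0,0],[0,-0.25,0,0,0,0,0],[0,-0.25,0,0,0,0,0],[0,-0.25,0,0,0,0,0]])

```text
time: 8.25
tool_pos: [527.5, -196.1, 30.3]
tcp_rot: [179.9, 0.1, 174.8]
ft_force: [1.0, 8.1, 7.5]
finger_gap: 4.3
grip_force: 30.9
```

Emit:
apply_moves(deltas=[[0,-0.17,0,0,0,0,0],[0,-0.17,0,0,0,0,0],[0,-0.17,0,0,0,0,0],[0,-0.05,0,0,0,0,0],[0,-0.05,0,0,0,0,0],[0,-0.05,0,0,0,0,0]])

```text
time: 9.0
tool_pos: [525.7, -215.6, 30.2]
tcp_rot: [179.9, 0.1, 174.8]
ft_force: [0.1, 7.9, 7.6]
finger_gap: 4.1
grip_force: 30.9
```

Emit:
apply_moves(deltas=[[0,-0.05,0,0,0,0,0],[0,-0.05,0,0,0,0,0]])

```text
time: 9.25
tool_pos: [525.5, -216.4, 30.2]
tcp_rot: [179.7, 0.0, 174.8]
ft_force: [0.1, 22.5, 14.2]
finger_gap: 4.0
grip_force: 32.0
```

Emit:
apply_moves(deltas=[[0,-0.05,0,0,0,0,0],[0,0,0,0,0,0,0],[0,0.05,0,0,0,0,0.2],[0,0,0,0,0,0,0.3],[0,0,0,0,0,0,0.35],[0,0,-0.4,0,0,0,0.4],[0,0,-0.9,0,0,0,0.4],[0,0,-0.9,0,0,0,0.4]])

```text
time: 10.25
tool_pos: [524.6, -220.0, 97.0]
tcp_rot: [-180.0, 0.0, 174.7]
ft_force: [-0.6, -0.0, -0.1]
finger_gap: 34.1
grip_force: 0.0
```

```bash
python3 plan.py 560,-60,225,168,8,0.45 595,210,225,101.6,15,0.4; python3 -c "
from bench import sense;s=sense();print(s['wrist_torque'])"
```

```text
10.25 [ 524.6 -220.    97.   174.7] [-179.99    0.    174.71] [-0.6 -0.  -0.1] 34.060764519730704
[[-0.09,0.68,-0.53,0,0,0.18,0.45],[-0.07,0.68,-0.53,0,0,0.18,0.45],[-0.07,0.68,-0.53,0,0,0.18,0.45],[-0.06,0.68,-0.54,0,0,0.18,0.45],[-0.04,0.68,-0.53,0,0,0.19,0.45],[-0.04,0.68,-0.54,0,0,0.18,0.45],[-0.02,0.68,-0.53,0,0,0.19,0.45],[-0.02,0.68,-0.54,0,0,0.18,0.45]]
[[0.05,0.6,0,0,0,0.97,0.4],[0.1,0.6,0,0,0,0.97,0.4],[0.14,0.59,0,0,0,0.97,0.4],[0.19,0.58,0,0,0,0.96,0.4],[0.23,0.56,0,0,0,0.97,0.4],[0.27,0.54,0,0,0,0.96,0.4],[0.31,0.52,0,0,0,0.97,0.4],[0.35,0.49,0,0,0,0.96,0.4]]
[[0.39,0.46,0,0,0,0.97,0.4],[0.42,0.43,0,0,0,0.96,0.4],[0.46,0.4,0,0,0,0.97,0.4],[0.49,0.36,0,0,0,0.96,0.4],[0.51,0.32,0,0,0,0.97,0.4],[0.54,0.28,0,0,0,0.96,0.4],[0.55,0.25,0,0,0,0.97,0.4]]
[595.1 210.  225.1 101.6]
[-0.09026351  0.02337088 -0.03024173]
```

```bash
python3 plan.py 535,-120,160,155,5,0.4 594.8,230.6,160,101.6,13,0.4 594.8,230.6,100,101.6,3,0.35 594.8,230.6,66,101.6,3,0.35
```

```text
10.25 [ 524.6 -220.    97.   174.7] [-179.99    0.    174.71] [-0.6 -0.  -0.1] 34.060764519730704
[[-0.01,0.67,-0.42,0,0,0.86,0.4],[0.04,0.67,-0.42,0,0,0.86,0.4],[0.09,0.66,-0.42,0,0,0.86,0.4],[0.13,0.66,-0.42,0,0,0.86,0.4],[0.17,0.65,-0.42,0,0,0.86,0.4],[0.24,0.88,0,0,0,0.9,0.4],[0.3,0.86,0,0,0,0.9,0.4],[0.37,0.84,0,0,0,0.9,0.4]]
[[0.42,0.81,0,0,0,0.89,0.4],[0.48,0.77,0,0,0,0.9,0.4],[0.54,0.74,0,0,0,0.89,0.4],[0.59,0.7,0,0,0,0.9,0.4],[0.63,0.65,0,0,0,0.89,0.4],[0.68,0.61,0,0,0,0.9,0.4],[0.72,0.56,0,0,0,0.89,0.4],[0.76,0.5,0,0,0,0.9,0.4]]
[[0.79,0.45,0,0,0,0.89,0.4],[0.83,0.39,0,0,0,0.9,0.4],[0,0,0.67,0,0,0,0.35],[0,0,0.66,0,0,0,0.35],[0,0,0.67,0,0,0,0.35],[0,0,0.38,0,0,0,0.35],[0,0,0.38,0,0,0,0.35],[0,0,0.37,0,0,0,0.35]]
[594.8 230.7  66.1 101.6]
```

Emit:
apply_moves(deltas=[[-0.01,0.67,-0.42,0,0,0.86,0.4],[0.04,0.67,-0.42,0,0,0.86,0.4],[0.09,0.66,-0.42,0,0,0.86,0.4],[0.13,0.66,-0.42,0,0,0.86,0.4],[0.17,0.65,-0.42,0,0,0.86,0.4],[0.24,0.88,0,0,0,0.9,0.4],[0.3,0.86,0,0,0,0.9,0.4],[0.37,0.84,0,0,0,0.9,0.4]])

```text
time: 11.25
tool_pos: [549.2, -38.2, 159.7]
tcp_rot: [180.0, 0.1, 142.5]
ft_force: [0.4, 0.3, 0.2]
finger_gap: 33.9
grip_force: 0.0
```

Emit:
apply_moves(deltas=[[0.42,0.81,0,0,0,0.89,0.4],[0.48,0.77,0,0,0,0.9,0.4],[0.54,0.74,0,0,0,0.89,0.4],[0.59,0.7,0,0,0,0.9,0.4],[0.63,0.65,0,0,0,0.89,0.4],[0.68,0.61,0,0,0,0.9,0.4],[0.72,0.56,0,0,0,0.89,0.4],[0.76,0.5,0,0,0,0.9,0.4]])

```text
time: 12.25
tool_pos: [586.0, 177.7, 159.6]
tcp_rot: [179.9, 0.0, 109.7]
ft_force: [1.0, 0.6, -0.4]
finger_gap: 34.1
grip_force: 0.0
```

Emit:
apply_moves(deltas=[[0.79,0.45,0,0,0,0.89,0.4],[0.83,0.39,0,0,0,0.9,0.4]])

```text
time: 12.5
tool_pos: [595.1, 231.7, 159.6]
tcp_rot: [179.9, 0.0, 101.5]
ft_force: [0.3, -0.7, 0.4]
finger_gap: 34.0
grip_force: 0.0
```

```bash
python3 - <<'E'
from h import *
t=snapshot('top')[:,:,::-1];cv2.imwrite('pics/top3.png',t)
s=snapshot('side')[:,:,::-1];cv2.imwrite('pics/side3.png',s)
r=lambda i,x0,y0,x1,y1,k:cv2.resize(i[y0:y1,x0:x1],None,fx=k,fy=k,interpolation=cv2.INTER_CUBIC)
a=r(t,425,200,535,292,6);b=r(s,270,180,420,290,4)
o=np.zeros((552,800,3),np.uint8);o[:552,:660]=a;o[:200,660:800]=b[150:350,40:180];cv2.imwrite('pics/t3.png',o)
E
python3 plan.py 594.8,230.6,100,101.6,3,0.35 594.8,230.6,66,101.6,3,0.35
```

```text
12.6 [594.9 233.3 159.5 101.6] [ 1.7993e+02 -5.0000e-02  1.0164e+02] [ 0.2  0.  -0.3] 33.949093767162076
[[-0.03,-0.01,0.66,0,0,0,0.35],[-0.03,-0.01,0.66,0,0,0,0.35],[-0.03,0,0.66,0,0,0.01,0.35],[0,0,0.38,0,0,0,0.35],[0,0,0.38,0,0,0,0.35],[0,0,0.38,0,0,0,0.35]]
[594.9 230.6  65.9 101.6]
```

View pics/t3.png

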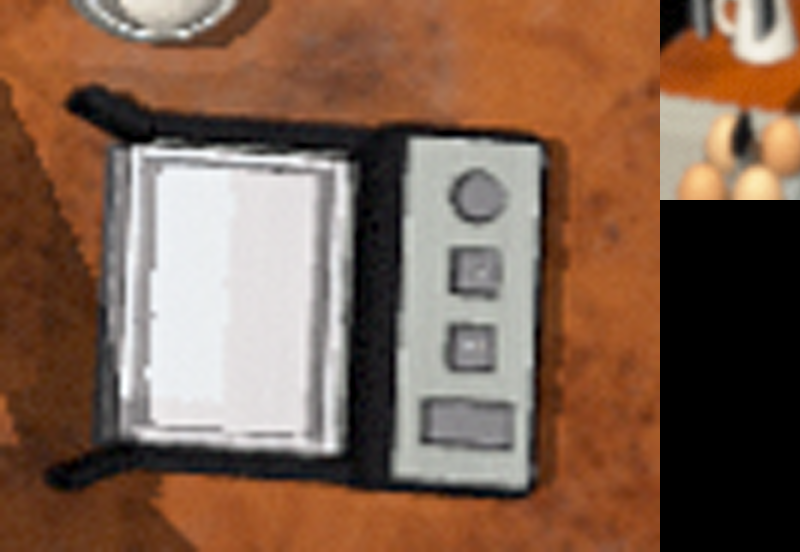

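```bash
python3 - <<'E'
from h import *
from m import comps,rect
t=cv2.imread('pics/top3.png')
f=lambda u:(np.array(u)+.5)/6-.5+[425,200]
q=f([(130,145),(355,155),(343,455),(118,443)]);print(rect(q,36),plane('top',q,36)[:,:2].round(1).tolist())
i=f([(155,166),(320,170),(310,440),(143,432)])
for c in comps(t,(442,220,488,280),lambda c:c.min(2)>120,100):print(rect(c,36))
E
```

```text
[ 520.6 -271.4  116.   155.1   85.4] [[600.7, -219.7], [593.2, -335.5], [439.5, -322.2], [448.0, -207.4]]
[ 521.4 -266.7  123.2  154.    84.8]
```

Emit:
apply_moves(deltas=[[-0.03,-0.01,0.66,0,0,0,0.35],[-0.03,-0.01,0.66,0,0,0,0.35],[-0.03,0,0.66,0,0,0,0.35],[0,0,0.38,0,0,0,0.35],[0,0,0.2,0,0,0,0.35]])

```text
time: 13.22
tool_pos: [594.1, 227.8, 80.4]
tcp_rot: [-179.9, 0.0, 101.6]
ft_force: [-0.1, 0.4, 0.5]
finger_gap: 29.7
grip_force: 0.0
```

```bash
python3 plan.py 594.8,230.6,66,101.6,4,0.35
python3 - <<'E'
from h import *
s=snapshot('side')[:,:,::-1]
cv2.imwrite('pics/s4.png',cv2.resize(s[170:310,250:400],None,fx=4,fy=4,interpolation=cv2.INTER_CUBIC))
E
```

```text
13.22 [594.1 227.8  80.4 101.6] [-1.7991e+02  1.0000e-02  1.0160e+02] [-0.1  0.4  0.5] 29.654529611657896
[[0.02,0.01,0.12,0,0,0,0.35],[0.02,0.01,0.12,0,0,0,0.35],[0.02,0.01,0.12,0,0,0,0.35],[0.03,0.01,0.12,0,0,0,0.35]]
[594.7 230.7  66.  101.6]
```

View pics/s4.png

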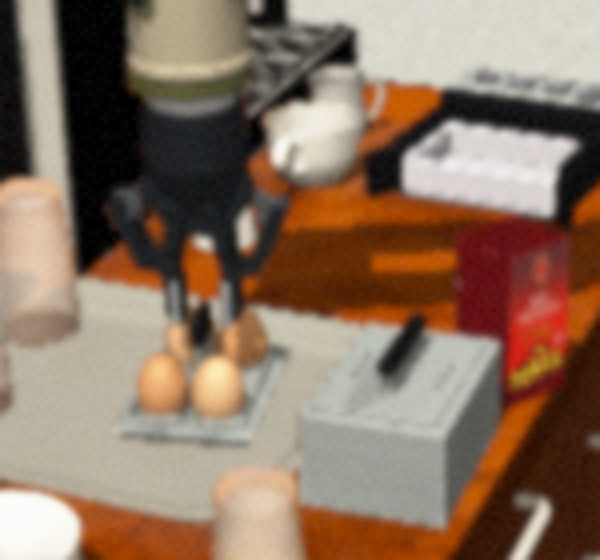

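Emit:
apply_moves(deltas=[[0.03,0.01,0.12,0,0,0,0.35],[0.03,0.01,0.12,0,0,0,0.35],[0.03,0.01,0.12,0,0,0,0.35],[0,0,0.12,0,0,0,0.35],[0,0,0,0,0,0,0.25],[0,0,0,0,0,0,0.15],[0,0,0,0,0,0,0.05],[0,0,0,0,0,0,0]], grip_force=60)

```text
time: 14.28
tool_pos: [595.2, 231.1, 67.6]
tcp_rot: [180.0, -0.0, 101.6]
ft_force: [0.2, 0.8, 0.0]
finger_gap: 11.0
grip_force: 59.1
```

Emit:
apply_moves(deltas=[[0,0,0,0,0,0,0],[0,0,0,0,0,0,0]])

```text
time: 14.52
tool_pos: [595.2, 231.2, 67.7]
tcp_rot: [180.0, -0.0, 101.6]
ft_force: [-0.4, -0.6, 1.7]
finger_gap: 11.0
grip_force: 59.1
```

```bash
python3 plan.py 595.2,231.2,73,101.6,2,0 595.2,231.2,153,101.6,4,0 520.4,-269.2,153,174.9,20,0
```

```text
14.53 [595.2 231.2  67.7 101.6] [179.97  -0.   101.62] [-0.4 -0.6  1.7] 10.980758345753191
[[0,0,-0.09,0,0,0,0],[0,0,-0.09,0,0,0,0],[0,0,-0.67,0,0,0,0],[0,0,-0.66,0,0,0,0],[0,0,-0.67,0,0,0,0],[0,0,-0.66,0,0,0,0],[-0.79,-0.29,0,0,0,-0.8,0],[-0.77,-0.34,0,0,0,-0.8,0]]
[[-0.75,-0.39,0,0,0,-0.8,0],[-0.72,-0.44,0,0,0,-0.8,0],[-0.69,-0.48,0,0,0,-0.8,0],[-0.66,-0.52,0,0,0,-0.8,0],[-0.63,-0.57,0,0,0,-0.8,0],[-0.59,-0.6,0,0,0,-0.8,0],[-0.55,-0.64,0,0,0,-0.8,0],[-0.51,-0.67,0,0,0,-0.8,0]]
[[-0.46,-0.71,0,0,0,-0.8,0],[-0.42,-0.73,0,0,0,-0.8,0],[-0.37,-0.76,0,0,0,-0.8,0],[-0.32,-0.78,0,0,0,-0.8,0],[-0.27,-0.8,0,0,0,-0.8,0],[-0.21,-0.82,0,0,0,-0.8,0],[-0.16,-0.83,0,0,0,-0.8,0],[-0.11,-0.83,0,0,0,-0.8,0]]
[[-0.06,-0.84,0,0,0,-0.79,0],[0,-0.84,0,0,0,-0.8,0]]
[ 520.5 -269.2  152.9  174.9]
```

Emit:
apply_moves(deltas=[[0,0,-0.09,0,0,0,0],[0,0,-0.09,0,0,0,0],[0,0,-0.67,0,0,0,0],[0,0,-0.67,0,0,0,0],[0,0,-0.67,0,0,0,0],[0,0,-0.67,0,0,0,0],[-0.79,-0.29,0,0,0,-0.8,0],[-0.77,-0.34,0,0,0,-0.8,0]])

```text
time: 15.52
tool_pos: [587.8, 180.9, 154.9]
tcp_rot: [179.9, 0.0, 109.1]
ft_force: [0.5, 0.1, -2.9]
finger_gap: 10.8
grip_force: 58.7
```

Emit:
apply_moves(deltas=[[-0.75,-0.39,0,0,0,-0.8,0],[-0.72,-0.44,0,0,0,-0.8,0],[-0.69,-0.48,0,0,0,-0.8,0],[-0.66,-0.52,0,0,0,-0.8,0],[-0.63,-0.57,0,0,0,-0.8,0],[-0.59,-0.6,0,0,0,-0.8,0],[-0.55,-0.64,0,0,0,-0.8,0],[-0.51,-0.67,0,0,0,-0.8,0]])

```text
time: 16.52
tool_pos: [558.0, -19.9, 154.4]
tcp_rot: [180.0, 0.1, 138.4]
ft_force: [-0.1, -0.3, -3.4]
finger_gap: 10.8
grip_force: 58.7
```

Emit:
apply_moves(deltas=[[-0.46,-0.71,0,0,0,-0.8,0],[-0.42,-0.73,0,0,0,-0.8,0],[-0.37,-0.76,0,0,0,-0.8,0],[-0.32,-0.78,0,0,0,-0.8,0],[-0.27,-0.8,0,0,0,-0.8,0],[-0.21,-0.82,0,0,0,-0.8,0],[-0.16,-0.83,0,0,0,-0.8,0],[-0.11,-0.83,0,0,0,-0.8,0]])

```text
time: 17.52
tool_pos: [527.8, -220.3, 154.5]
tcp_rot: [-180.0, 0.1, 167.7]
ft_force: [1.0, 0.0, -3.8]
finger_gap: 10.8
grip_force: 58.7
```

Emit:
apply_moves(deltas=[[-0.06,-0.84,0,0,0,-0.79,0],[0,-0.84,0,0,0,-0.8,0],[0,0,0,0,0,0,0],[0,0,0,0,0,0,0],[0,0,0,0,0,0,0]])

```text
time: 18.15
tool_pos: [520.5, -268.5, 153.5]
tcp_rot: [180.0, 0.0, 174.9]
ft_force: [-0.8, -0.3, -3.2]
finger_gap: 10.8
grip_force: 58.9
```

```bash
python3 plan.py 520.4,-269.2,105,174.9,4,0; python3 - <<'E'
from h import *
s=snapshot('side')[:,:,::-1];t=snapshot('top')[:,:,::-1]
r=lambda i,x0,y0,x1,y1,k:cv2.resize(i[y0:y1,x0:x1],None,fx=k,fy=k,interpolation=cv2.INTER_CUBIC)
o=np.zeros((560,800,3),np.uint8);o[:,:400]=r(s,330,150,430,290,4);o[:320,400:]=r(t,425,205,525,285,4);cv2.imwrite('pics/st5.png',o)
E
```

```text
18.15 [ 520.5 -268.5  153.5  174.9] [1.7999e+02 1.0000e-02 1.7493e+02] [-0.8 -0.3 -3.2] 10.835166119715055
[[0,-0.01,0.4,0,0,0,0],[0,0,0.41,0,0,0,0],[0,-0.01,0.4,0,0,0,0],[0,0,0.41,0,0,0.01,0]]
[ 520.4 -269.1  104.9  174.9]
```

View pics/st5.png

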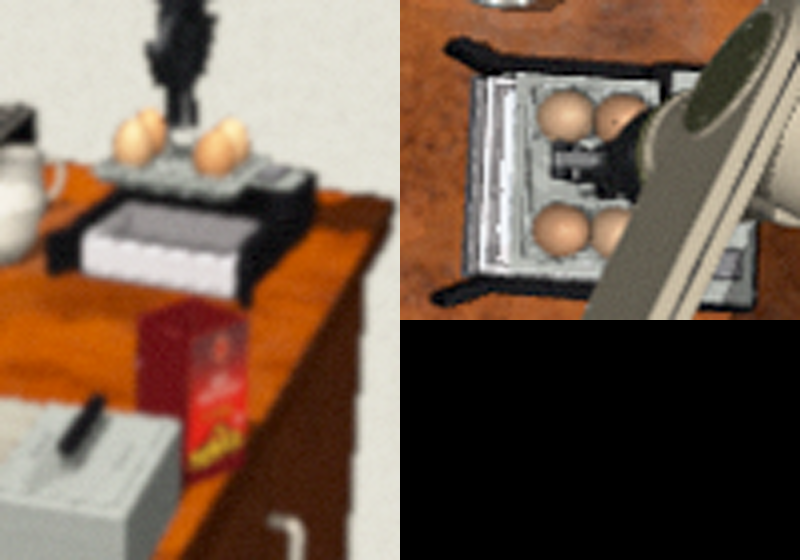

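```bash
python3 - <<'E'
from h import *
f=lambda u:(np.array(u)+.5-[400,0])/4-.5+[425,205]
P=plane('top',f([(518,72),(507,275)]),103.8)[:,:2];print('flange',P.round(1).tolist())
a=np.radians(-95.1);X=np.array([np.cos(a),np.sin(a)]);Y=np.array([-X[1],X[0]])
c=np.array([520.9,-268.5]);print('rel',((P-c)@X).round(1),((P-c)@Y).round(1))
Q=plane('top',f([(483,78),(472,272)]),36)[:,:2];c=np.array([520.9,-269.2]);print('pan rel',((Q-c)@X).round(1),((Q-c)@Y).round(1))
E
```

```text
flange [[597.2, -224.2], [448.7, -209.9]]
rel [-50.9 -51.9] [ 72.  -77.2]
pan rel [-59.1 -60.2] [ 73.8 -76.1]
```

Emit:
apply_moves(deltas=[[0,-0.01,0.4,0,0,0,0],[0,0,0.4,0,0,0,0],[0,-0.01,0.4,0,0,0,0],[0,0,0.3,0,0,0,0],[0,0,0,0,0,0,0]])

```text
time: 18.88
tool_pos: [519.5, -269.4, 106.8]
tcp_rot: [179.9, -0.1, 174.9]
ft_force: [-0.4, -0.2, -2.6]
finger_gap: 10.7
grip_force: 58.8
```

Emit:
apply_moves(deltas=[[-0.03,0,0.1,0,0,0,0],[0,0,0.1,0,0,0,0],[0,0,0.1,0,0,0,0],[0,0,0.07,0,0,0,0],[0,0,0,0,0,0,0]])

```text
time: 19.5
tool_pos: [521.0, -269.8, 96.8]
tcp_rot: [180.0, -0.0, 174.9]
ft_force: [0.5, -0.4, -3.8]
finger_gap: 11.1
grip_force: 58.8
```

Emit:
apply_moves(deltas=[[0,0,0.06,0,0,0,0],[0,0,0.06,0,0,0,0],[0,0,0.05,0,0,0,0],[0,0,0,0,0,0,0]])

```text
time: 20.0
tool_pos: [521.0, -269.8, 91.7]
tcp_rot: [180.0, -0.0, 174.9]
ft_force: [-0.3, 0.5, -3.1]
finger_gap: 11.4
grip_force: 58.8
```

Emit:
apply_moves(deltas=[[0,0,0.02,0,0,0,0],[0,0,0.02,0,0,0,0],[0,0,0.02,0,0,0,0],[0,0,0,0,0,0,0]])

```text
time: 20.5
tool_pos: [521.1, -269.9, 90.2]
tcp_rot: [180.0, -0.0, 174.9]
ft_force: [-0.4, -0.5, -3.5]
finger_gap: 11.0
grip_force: 58.8
```

Emit:
apply_moves(deltas=[[0,0,0.02,0,0,0,0],[0,0,0.02,0,0,0,0],[0,0,0,0,0,0,0]])

```text
time: 20.88
tool_pos: [521.2, -270.0, 89.6]
tcp_rot: [-180.0, 0.0, 174.9]
ft_force: [-3.1, 2.1, 4.2]
finger_gap: 11.2
grip_force: 59.9
```

Emit:
apply_moves(deltas=[[0,0,0,0,0,0,0.05],[0,0,0,0,0,0,0.15],[0,0,0,0,0,0,0.25],[0,0,0,0,0,0,0.3],[0,0,-0.3,0,0,0,0.3],[0,0,-0.8,0,0,0,0.3],[0,0,-0.8,0,0,0,0.3],[0,0,0,0,0,0,0.3]])

```text
time: 21.88
tool_pos: [522.8, -270.9, 149.3]
tcp_rot: [-179.9, 0.3, 174.9]
ft_force: [-0.4, -0.7, -0.6]
finger_gap: 25.3
grip_force: 0.0
```

```bash
python3 - <<'E'
from h import *
f=lambda u:(np.array(u)+.5)/5.5-.5+[260,200]
print('carton',plane('top',f([(415,445),(510,500),(455,578),(360,540)]),122).round(0).tolist())
l=plane('top',f([(35,382),(293,368),(302,550),(42,565)]),72)[:,:2];print('lid',l.mean(0),l.round(1).tolist())
e=plane('top',f([(88,470),(242,459)]),102)[:,:2];print('bar',e.round(1).tolist(),e.mean(0),np.degrees(np.arctan2(*(e[0]-e[1])[::-1]))-90)
E
python3 plan.py 500,-120,225,155,6,0.35 427,262.6,225,92,15,0.35
```

```text
carton [[436.0, 130.0, 122.0], [406.0, 82.0, 122.0], [366.0, 111.0, 122.0], [387.0, 160.0, 122.0]]
lid [425.99075807 262.50930908] [[472.7, 333.7], [477.3, 194.2], [379.4, 191.1], [374.5, 331.0]]
bar [[425.8, 302.7], [429.7, 221.4]] [427.74143217 262.05142101] 2.8053642289924454
21.88 [ 522.8 -270.9  149.3  174.9] [-179.86    0.28  174.92] [-0.4 -0.7 -0.6] 25.26743104968739
[[0.2,0.82,-0.42,0,0,0.72,0.35],[0.25,0.81,-0.42,0,0,0.72,0.35],[0.29,0.8,-0.42,0,0,0.73,0.35],[0.34,0.78,-0.42,0,0,0.72,0.35],[0.39,0.75,-0.42,0,0,0.73,0.35],[0.42,0.74,-0.42,0,0,0.72,0.35],[0.51,0.7,0,0,0,0.92,0.35],[0.56,0.66,0,0,0,0.92,0.35]]
[[0.6,0.62,0,0,0,0.92,0.35],[0.65,0.57,0,0,0,0.92,0.35],[0.69,0.53,0,0,0,0.92,0.35],[0.72,0.47,0,0,0,0.91,0.35],[0.76,0.42,0,0,0,0.92,0.35],[0.79,0.36,0,0,0,0.91,0.35],[0.81,0.31,0,0,0,0.92,0.35],[0.83,0.24,0,0,0,0.91,0.35]]
[[0.85,0.18,0,0,0,0.92,0.35],[0.86,0.12,0,0,0,0.91,0.35],[0.86,0.06,0,0,0,0.92,0.35],[0.86,0,0,0,0,0.91,0.35],[0.86,-0.07,0,0,0,0.92,0.35]]
[427.  262.5 224.9  92. ]
```

Emit:
apply_moves(deltas=[[0.2,0.82,-0.42,0,0,0.72,0.35],[0.25,0.81,-0.42,0,0,0.72,0.35],[0.29,0.8,-0.42,0,0,0.73,0.35],[0.34,0.78,-0.42,0,0,0.72,0.35],[0.39,0.75,-0.42,0,0,0.73,0.35],[0.42,0.74,-0.42,0,0,0.72,0.35],[0.51,0.7,0,0,0,0.92,0.35],[0.56,0.66,0,0,0,0.92,0.35]])

```text
time: 22.88
tool_pos: [488.0, -67.0, 221.0]
tcp_rot: [-180.0, -0.0, 146.4]
ft_force: [-0.2, -0.6, 0.1]
finger_gap: 30.3
grip_force: 0.0
```

Emit:
apply_moves(deltas=[[0.6,0.62,0,0,0,0.92,0.35],[0.65,0.57,0,0,0,0.92,0.35],[0.69,0.53,0,0,0,0.92,0.35],[0.72,0.47,0,0,0,0.91,0.35],[0.76,0.42,0,0,0,0.92,0.35],[0.79,0.36,0,0,0,0.91,0.35],[0.81,0.31,0,0,0,0.92,0.35],[0.83,0.24,0,0,0,0.91,0.35]])

```text
time: 23.88
tool_pos: [448.9, 136.9, 220.8]
tcp_rot: [-179.9, -0.0, 112.8]
ft_force: [-0.2, -0.2, 0.2]
finger_gap: 30.1
grip_force: 0.0
```

Emit:
apply_moves(deltas=[[0.85,0.18,0,0,0,0.92,0.35],[0.86,0.12,0,0,0,0.91,0.35],[0.86,0.06,0,0,0,0.92,0.35],[0.86,0,0,0,0,0.91,0.35],[0.86,-0.07,0,0,0,0.92,0.35],[0,0,0,0,0,0,0.35],[0,0,0,0,0,0,0.35],[0,0,0,0,0,0,0.35]])

```text
time: 24.88
tool_pos: [425.4, 262.8, 221.4]
tcp_rot: [-180.0, 0.0, 92.0]
ft_force: [-0.5, -0.2, 0.7]
finger_gap: 30.5
grip_force: 0.0
```

```bash
python3 - <<'E'
from h import *
t=snapshot('top')[:,:,::-1]
cv2.imwrite('pics/t6.png',cv2.resize(t[200:292,425:535],None,fx=6,fy=6,interpolation=cv2.INTER_CUBIC))
E
python3 plan.py 426.9,262.4,120,92.1,4,0.35 426.9,262.4,92.5,92.1,4,0.35
```

```text
24.93 [425.5 262.8 221.5  92. ] [-1.800e+02  1.000e-02  9.197e+01] [-0.1  0.3 -1. ] 29.871424245333987
[[0,0.01,0.85,0,0,-0.01,0.35],[0,0.01,0.84,0,0,-0.01,0.35],[-0.01,0.01,0.85,0,0,0,0.35],[0,0.02,0.84,0,0,-0.01,0.35],[0,0,0.23,0,0,0,0.35],[0,0,0.23,0,0,0,0.35],[0,0,0.23,0,0,0,0.35],[0,0,0.23,0,0,0,0.35]]
[427.  262.5  92.5  92.1]
```

View pics/t6.png

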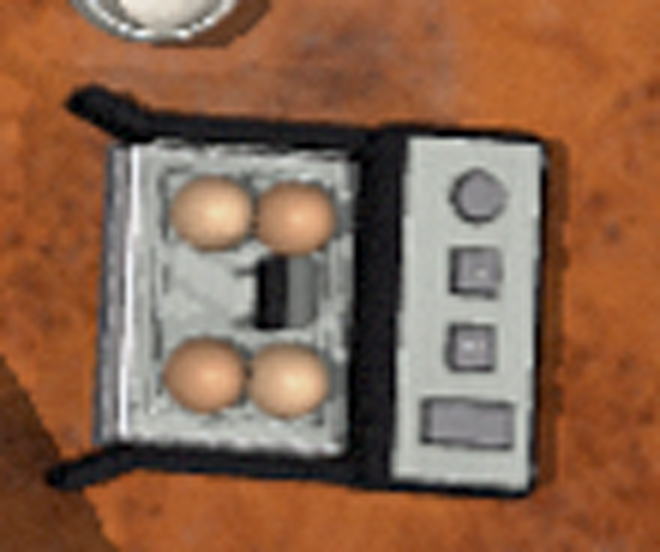

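Emit:
apply_moves(deltas=[[0,0.01,0.85,0,0,0,0.35],[0,0.01,0.84,0,0,-0.01,0.35],[0,0.01,0.85,0,0,0,0.35],[0,0.01,0.7,0,0,-0.01,0.35],[0,0,0.15,0,0,0,0.35],[0,0,0,0,0,0,0.35]], grip_force=60)

```text
time: 25.68
tool_pos: [426.7, 263.3, 120.3]
tcp_rot: [180.0, -0.0, 92.1]
ft_force: [-0.1, 0.8, 0.8]
finger_gap: 29.4
grip_force: 0.0
```

```bash
python3 plan.py 426.9,262.4,92.5,92.1,4,0.35
```

```text
25.68 [426.7 263.3 120.3  92.1] [180.    -0.    92.06] [-0.1  0.8  0.8] 29.41939870860508
[[-0.01,0,0.23,0,0,0,0.35],[-0.01,0,0.23,0,0,0,0.35],[-0.01,0,0.23,0,0,0,0.35],[0,0,0.24,0,0,-0.01,0.35]]
[426.8 262.4  92.4  92.1]
```

Emit:
apply_moves(deltas=[[-0.01,0,0.23,0,0,0,0.35],[-0.01,0,0.23,0,0,0,0.35],[0,0,0.23,0,0,0,0.35],[0,0,0.22,0,0,0,0.35],[0,0,0,0,0,0,0.25],[0,0,0,0,0,0,0.15],[0,0,0,0,0,0,0.05],[0,0,0,0,0,0,0]])

```text
time: 26.68
tool_pos: [426.4, 263.0, 92.5]
tcp_rot: [-180.0, 0.0, 92.1]
ft_force: [0.3, 0.5, -2.6]
finger_gap: 11.9
grip_force: 59.4
```

Emit:
apply_moves(deltas=[[0,0,0,0,0,0,0],[0,0,0,0,0,0,0],[0,0,0,0,0,0,0]])

```text
time: 27.05
tool_pos: [426.5, 262.9, 92.5]
tcp_rot: [-180.0, 0.0, 92.1]
ft_force: [0.8, 0.7, -3.8]
finger_gap: 12.0
grip_force: 59.3
```

```bash
python3 - <<'E'
from h import *
f=lambda u:(np.array(u)+.5)/6-.5+[425,200]
e=plane('top',f([(213,213),(296,216),(205,375),(290,380)]),64)[:,:2];print(e.mean(0),e.round(1).tolist())
E
python3 plan.py 426.5,262.9,98,92.1,2,0 426.5,262.9,250,92.1,6,0  521,-269.9,250,174.9,22,0
```

```text
[ 520.71966657 -269.76382598] [[562.8, -252.4], [560.5, -294.2], [481.5, -244.9], [478.1, -287.5]]
27.05 [426.5 262.9  92.5  92.1] [-1.7999e+02  1.0000e-02  9.2090e+01] [ 0.8  0.7 -3.8] 12.03902547474402
[[0,0,-0.09,0,0,0,0],[0,0,-0.09,0,0,0,0],[0,0,-0.84,0,0,0,0],[0,0,-0.85,0,0,0,0],[0,0,-0.84,0,0,0,0],[0,0,-0.85,0,0,0,0],[0,0,-0.84,0,0,0,0],[0,0,-0.85,0,0,0,0]]
[[-0.81,0.11,0,0,0,-0.82,0],[-0.82,0.06,0,0,0,-0.82,0],[-0.82,0.01,0,0,0,-0.82,0],[-0.82,-0.05,0,0,0,-0.82,0],[-0.81,-0.1,0,0,0,-0.82,0],[-0.81,-0.15,0,0,0,-0.82,0],[-0.79,-0.21,0,0,0,-0.82,0],[-0.78,-0.26,0,0,0,-0.82,0]]
[[-0.76,-0.31,0,0,0,-0.82,0],[-0.74,-0.36,0,0,0,-0.82,0],[-0.71,-0.4,0,0,0,-0.82,0],[-0.68,-0.45,0,0,0,-0.82,0],[-0.65,-0.49,0,0,0,-0.82,0],[-0.62,-0.54,0,0,0,-0.82,0],[-0.58,-0.58,0,0,0,-0.82,0],[-0.55,-0.61,0,0,0,-0.82,0]]
[[-0.5,-0.65,0,0,0,-0.82,0],[-0.46,-0.68,0,0,0,-0.83,0],[-0.42,-0.71,0,0,0,-0.82,0],[-0.37,-0.73,0,0,0,-0.83,0],[-0.32,-0.76,0,0,0,-0.82,0],[-0.26,-0.77,0,0,0,-0.83,0]]
[ 521.  -269.8  250.   174.9]
```

Emit:
apply_moves(deltas=[[0,0,-0.09,0,0,0,0],[0,0,-0.09,0,0,0,0],[0,0,-0.84,0,0,0,0],[0,0,-0.85,0,0,0,0],[0,0,-0.84,0,0,0,0],[0,0,-0.85,0,0,0,0],[0,0,-0.84,0,0,0,0],[0,0,-0.85,0,0,0,0]])

```text
time: 28.05
tool_pos: [426.5, 262.9, 251.2]
tcp_rot: [180.0, -0.0, 92.1]
ft_force: [-0.1, 0.7, -3.6]
finger_gap: 11.6
grip_force: 59.3
```

Emit:
apply_moves(deltas=[[-0.81,0.11,0,0,0,-0.82,0],[-0.82,0.06,0,0,0,-0.82,0],[-0.82,0.01,0,0,0,-0.82,0],[-0.82,-0.05,0,0,0,-0.82,0],[-0.81,-0.1,0,0,0,-0.82,0],[-0.81,-0.15,0,0,0,-0.82,0],[-0.79,-0.21,0,0,0,-0.82,0],[-0.78,-0.26,0,0,0,-0.82,0]])

```text
time: 29.05
tool_pos: [460.9, 68.3, 250.4]
tcp_rot: [180.0, 0.0, 122.3]
ft_force: [0.4, -0.1, -3.2]
finger_gap: 11.9
grip_force: 59.3
```

Emit:
apply_moves(deltas=[[-0.76,-0.31,0,0,0,-0.82,0],[-0.74,-0.36,0,0,0,-0.82,0],[-0.71,-0.4,0,0,0,-0.82,0],[-0.68,-0.45,0,0,0,-0.82,0],[-0.65,-0.49,0,0,0,-0.82,0],[-0.62,-0.54,0,0,0,-0.82,0],[-0.58,-0.58,0,0,0,-0.82,0],[-0.55,-0.61,0,0,0,-0.82,0]])

```text
time: 30.05
tool_pos: [495.2, -125.2, 250.3]
tcp_rot: [180.0, 0.0, 152.3]
ft_force: [-0.4, 0.8, -3.7]
finger_gap: 11.8
grip_force: 59.3
```

Emit:
apply_moves(deltas=[[-0.5,-0.65,0,0,0,-0.82,0],[-0.46,-0.68,0,0,0,-0.83,0],[-0.42,-0.71,0,0,0,-0.82,0],[-0.37,-0.73,0,0,0,-0.83,0],[-0.32,-0.76,0,0,0,-0.82,0],[-0.26,-0.77,0,0,0,-0.83,0],[0,0,0,0,0,0,0],[0,0,0,0,0,0,0]])

```text
time: 31.05
tool_pos: [520.9, -269.3, 250.0]
tcp_rot: [180.0, -0.0, 174.9]
ft_force: [0.3, -0.2, -2.4]
finger_gap: 11.8
grip_force: 59.3
```

```bash
python3 plan.py 521,-269.9,172,174.9,5,0
```

```text
31.05 [ 520.9 -269.3  250.   174.9] [ 1.7997e+02 -2.0000e-02  1.7485e+02] [ 0.3 -0.2 -2.4] 11.815791275115814
[[0,0,0.52,0,0,0,0],[0,0,0.52,0,0,0,0],[0,-0.01,0.52,0,0,0,0],[0,0,0.52,0,0,-0.01,0],[-0.01,-0.01,0.52,0,0,0,0]]
[ 521.1 -269.9  172.   174.9]
```

Emit:
apply_moves(deltas=[[0,0,0.52,0,0,0,0],[0,0,0.52,0,0,0,0],[0,-0.01,0.52,0,0,0,0],[0,0,0.5,0,0,0,0],[0,-0.01,0.2,0,0,0,0],[0,0,0,0,0,0,0],[0,0,0,0,0,0,0]])

```text
time: 31.92
tool_pos: [521.4, -270.6, 183.1]
tcp_rot: [-180.0, 0.1, 174.9]
ft_force: [0.2, -0.7, -2.7]
finger_gap: 12.0
grip_force: 59.2
```

```bash
python3 plan.py 521,-269.9,142,174.9,5,0
```

```text
31.93 [ 521.4 -270.6  183.1  174.9] [-1.7997e+02  6.0000e-02  1.7491e+02] [ 0.2 -0.7 -2.7] 11.974749556943674
[[0,0,0.27,0,0,0,0],[0,0.01,0.27,0,0,0,0],[0,0,0.28,0,0,0,0],[0.01,0.01,0.27,0,0,0,0],[0,0,0.28,0,0,0,0]]
[ 521.1 -270.   142.   174.9]
```

Emit:
apply_moves(deltas=[[0,0,0.27,0,0,0,0],[0,0.01,0.27,0,0,0,0],[0,0,0.27,0,0,0,0],[0.01,0,0.27,0,0,0,0],[0,0,0.2,0,0,0,0],[0,0,0.1,0,0,0,0],[0,0,0,0,0,0,0],[0,0,0,0,0,0,0]])

```text
time: 32.92
tool_pos: [520.9, -270.2, 141.3]
tcp_rot: [-180.0, 0.0, 174.9]
ft_force: [0.3, -0.9, -2.8]
finger_gap: 11.7
grip_force: 59.3
```

Emit:
apply_moves(deltas=[[0,0,0.05,0,0,0,0],[0,0,0.05,0,0,0,0],[0,0,0.05,0,0,0,0],[0,0,0,0,0,0,0]])

```text
time: 33.42
tool_pos: [520.5, -269.9, 136.2]
tcp_rot: [180.0, -0.0, 174.9]
ft_force: [0.5, 0.3, -3.0]
finger_gap: 12.1
grip_force: 59.3
```

Emit:
apply_moves(deltas=[[0,0,0.04,0,0,0,0],[0,0,0.03,0,0,0,0],[0,0,0.02,0,0,0,0],[0,0,0.02,0,0,0,0],[0,0,0,0,0,0,0]])

```text
time: 34.05
tool_pos: [520.7, -270.0, 133.0]
tcp_rot: [180.0, -0.0, 174.9]
ft_force: [-0.1, 0.3, -3.2]
finger_gap: 11.9
grip_force: 59.3
```

Emit:
apply_moves(deltas=[[0,0,0.02,0,0,0,0],[0,0,0,0,0,0,0]])

```text
time: 34.3
tool_pos: [520.7, -270.0, 132.6]
tcp_rot: [-180.0, 0.0, 174.9]
ft_force: [0.5, -0.2, -3.6]
finger_gap: 11.6
grip_force: 59.4
```

Emit:
apply_moves(deltas=[[0,0,0.02,0,0,0,0],[0,0,0.02,0,0,0,0],[0,0,0,0,0,0,0]])

```text
time: 34.67
tool_pos: [520.8, -270.1, 132.5]
tcp_rot: [-180.0, 0.0, 174.9]
ft_force: [-4.1, 2.4, 7.6]
finger_gap: 12.0
grip_force: 60.7
```

Emit:
apply_moves(deltas=[[0,0,0,0,0,0,0.05],[0,0,0,0,0,0,0.15],[0,0,0,0,0,0,0.25],[0,0,0,0,0,0,0.3],[0,0,-0.3,0,0,0,0.3],[0,0,-0.7,0,0,0,0.3],[0,0,-0.8,0,0,0,0.3],[0,0,0,0,0,0,0]])

```text
time: 35.67
tool_pos: [522.2, -271.0, 188.4]
tcp_rot: [-179.9, 0.3, 174.9]
ft_force: [-0.0, 1.2, -0.1]
finger_gap: 8.6
grip_force: 0.0
```

```bash
python3 plan.py 568.5,-384,187,174.9,5,0 568.5,-384,105,174.9,4,0
python3 - <<'E'
from h import *
from m import comps,cen,rect
s=snapshot('side')[:,:,::-1];t=snapshot('top')[:,:,::-1];cv2.imwrite('pics/t7.png',t);cv2.imwrite('pics/s7.png',s)
E
```

```text
35.67 [ 522.2 -271.   188.4  174.9] [-179.86    0.27  174.91] [-0.   1.2 -0.1] 8.637295491949823
[[-0.37,-0.72,0.01,0,0,0,0],[-0.38,-0.72,0.01,0,0,0,0],[-0.37,-0.73,0.01,0,0,0,0],[-0.38,-0.72,0.01,0,0,0,0],[-0.37,-0.73,0.01,0,0,0,0],[0,0,0.68,0,0,0,0],[0,0,0.68,0,0,0,0],[0,0,0.69,0,0,0,0]]
[[0,0,0.68,0,0,0,0]]
[ 568.5 -384.1  105.   174.9]
```

Emit:
apply_moves(deltas=[[-0.38,-0.73,0,0,0,0,0],[-0.38,-0.73,0,0,0,0,0],[-0.38,-0.73,0,0,0,0,0],[-0.38,-0.73,0,0,0,0,0],[-0.38,-0.73,0,0,0,0,0],[0,0,0.9,0,0,0,0],[0,0,0.9,0,0,0,0],[0,0,0.9,0,0,0,0]], grip_force=40)

```text
time: 36.78
tool_pos: [566.9, -383.6, 101.6]
tcp_rot: [179.9, -0.1, 174.9]
ft_force: [0.2, -1.1, 0.1]
finger_gap: -0.2
grip_force: 0.0
```

Emit:
apply_moves(deltas=[[0,0,0,0,0,0,0],[0,0,0,0,0,0,0],[0,0,0,0,0,0,0]])

```text
time: 37.15
tool_pos: [568.6, -384.8, 106.1]
tcp_rot: [-179.9, 0.1, 174.9]
ft_force: [-0.4, 0.3, 0.1]
finger_gap: 0.1
grip_force: 0.0
```

```bash
python3 plan.py 568.5,-384,92,174.9,2,0
python3 - <<'E'
from h import *
from m import comps,cen,rect
# lid check: top corners of lid expected (z=112) and bar (z=142), from current top picture
t=snapshot('top')[:,:,::-1];cv2.imwrite('pics/t8.png',t)
c=np.array([521.2,-269.9]);a=np.radians(-95.1);X=np.array([np.cos(a),np.sin(a)])
p=proj('top',[[*c,142]])[0];print('bar exp px',p)
b=[int(p[0])-10,int(p[1])-18,int(p[0])+10,int(p[1])+18]
for k in comps(t,b,lambda c:c.max(2)<75,8):print('bar',cen(k),rect(k,142))
E
```

```text
37.15 [ 568.6 -384.8  106.1  174.9] [-1.7992e+02  1.3000e-01  1.7491e+02] [-0.4  0.3  0.1] 0.12995542026491141
[[0,0.01,0.24,0,0,0,0],[0,0.02,0.23,0,0,0,0]]
[ 568.6 -383.9   92.   174.9]
bar exp px [475.15855642 247.49688613]
bar [475.04232439 248.35936815] [ 518.8 -269.    15.    78.8   85.3]
```

Emit:
apply_moves(deltas=[[0,0.01,0.2,0,0,0,0],[0,0,0.2,0,0,0,0],[0,0,0,0,0,0,0]])

```text
time: 37.58
tool_pos: [567.2, -383.4, 91.1]
tcp_rot: [179.9, -0.1, 174.9]
ft_force: [-0.3, 0.1, -0.7]
finger_gap: -0.4
grip_force: 0.0
```

Emit:
apply_moves(deltas=[[0,0,0.07,0,0,0,0],[0,0,0.07,0,0,0,0],[0,0,0,0,0,0,0]])

```text
time: 37.95
tool_pos: [567.7, -383.8, 87.9]
tcp_rot: [180.0, -0.0, 174.9]
ft_force: [-0.1, 0.3, 0.7]
finger_gap: 0.1
grip_force: 0.0
```

Emit:
apply_moves(deltas=[[0,0,0.07,0,0,0,0],[0,0,0,0,0,0,0]])

```text
time: 38.2
tool_pos: [567.9, -384.0, 86.2]
tcp_rot: [-180.0, 0.0, 174.9]
ft_force: [-0.1, 0.1, 2.2]
finger_gap: -0.2
grip_force: 0.8
```

Emit:
apply_moves(deltas=[[0,0,0.06,0,0,0,0],[0,0,0.06,0,0,0,0],[0,0,0,0,0,0,0]])

```text
time: 38.58
tool_pos: [568.0, -384.0, 82.6]
tcp_rot: [-180.0, 0.0, 174.9]
ft_force: [0.3, -0.3, 4.0]
finger_gap: 0.1
grip_force: 1.9
```

Emit:
apply_moves(deltas=[[0,0,0.04,0,0,0,0],[0,0,0,0,0,0,0]])

```text
time: 38.83
tool_pos: [568.0, -384.0, 81.4]
tcp_rot: [-180.0, 0.0, 174.9]
ft_force: [-0.3, 0.2, 4.6]
finger_gap: -0.2
grip_force: 2.2
```

Emit:
apply_moves(deltas=[[0,0,0.03,0,0,0,0],[0,0,0,0,0,0,0]])

```text
time: 39.08
tool_pos: [568.0, -384.0, 81.1]
tcp_rot: [-180.0, 0.0, 174.9]
ft_force: [-2.5, -0.2, 8.2]
finger_gap: 0.0
grip_force: 4.0
```

Emit:
apply_moves(deltas=[[0,0,-0.3,0,0,0,0],[0,0,-0.6,0,0,0,0],[0,0,0,0,0,0,0],[0,0,0,0,0,0,0]])

```text
time: 39.58
tool_pos: [567.7, -383.8, 107.3]
tcp_rot: [180.0, -0.0, 174.9]
ft_force: [-0.4, -0.2, -0.7]
finger_gap: 0.1
grip_force: 0.0
```

```bash
python3 plan.py 492.3,-376.2,107,174.9,4,0
```

```text
39.58 [ 567.7 -383.8  107.3  174.9] [180.    -0.   174.91] [-0.4 -0.2 -0.7] 0.09105364477879255
[[0.63,0.01,0,0,0,0,0],[0.63,0.01,0,0,0,0,0],[0.63,0,0,0,0,0,0],[0.64,0.01,0.01,0,0,0,0]]
[ 492.2 -376.2  107.   174.9]
```

Emit:
apply_moves(deltas=[[0.63,0.01,0,0,0,0,0],[0.63,0.01,0,0,0,0,0],[0.63,0,0,0,0,0,0],[0.63,0.01,0,0,0,0,0],[0,0,0,0,0,0,0],[0,0,0.25,0,0,0,0],[0,0,0.25,0,0,0,0],[0,0,0,0,0,0,0]])

```text
time: 40.58
tool_pos: [492.2, -375.5, 90.7]
tcp_rot: [179.9, -0.1, 174.9]
ft_force: [0.1, -0.5, 0.1]
finger_gap: -0.1
grip_force: 0.0
```

Emit:
apply_moves(deltas=[[0,0,0.08,0,0,0,0],[0,0,0.08,0,0,0,0],[0,0,0.06,0,0,0,0],[0,0,0,0,0,0,0]])

```text
time: 41.08
tool_pos: [492.7, -376.4, 86.0]
tcp_rot: [-180.0, 0.0, 174.9]
ft_force: [0.4, 0.3, 1.5]
finger_gap: 0.2
grip_force: 0.9
```

Emit:
apply_moves(deltas=[[0,0,0.06,0,0,0,0],[0,0,0.06,0,0,0,0],[0,0,0.03,0,0,0,0],[0,0,0,0,0,0,0]])

```text
time: 41.58
tool_pos: [492.8, -376.4, 81.4]
tcp_rot: [-180.0, 0.0, 174.9]
ft_force: [0.2, 1.2, 4.4]
finger_gap: 0.3
grip_force: 2.2
```

Emit:
apply_moves(deltas=[[0,0,0.02,0,0,0,0],[0,0,0,0,0,0,0]])

```text
time: 41.82
tool_pos: [492.8, -376.4, 81.1]
tcp_rot: [-180.0, 0.0, 174.9]
ft_force: [0.2, 1.5, 6.3]
finger_gap: -0.1
grip_force: 3.2
```

Emit:
apply_moves(deltas=[[0,0,-0.3,0,0,0,0],[0,0,-0.6,0,0,0,0],[0,0,0,0,0,0,0],[0,0,0,0,0,0,0]])

```text
time: 42.32
tool_pos: [492.5, -376.3, 107.7]
tcp_rot: [-180.0, 0.0, 174.9]
ft_force: [-0.3, -0.8, 0.3]
finger_gap: -0.1
grip_force: 0.0
```

```bash
python3 plan.py 454.6,-373,107,174.9,2,0
```

```text
42.33 [ 492.5 -376.3  107.7  174.9] [-179.99    0.    174.91] [-0.3 -0.8  0.3] -0.10377663028193011
[[0.63,0,0.01,0,0,0,0],[0.64,0,0.01,0,0,0,0]]
[ 454.5 -372.9  107.1  174.9]
```

Emit:
apply_moves(deltas=[[0.63,0,0,0,0,0,0],[0.63,0,0,0,0,0,0],[0,0,0,0,0,0,0],[0,0,0.25,0,0,0,0],[0,0,0.25,0,0,0,0],[0,0,0.1,0,0,0,0],[0,0,0.1,0,0,0,0],[0,0,0,0,0,0,0]])

```text
time: 43.32
tool_pos: [455.0, -372.8, 86.5]
tcp_rot: [180.0, -0.0, 174.9]
ft_force: [-1.1, 1.2, 2.3]
finger_gap: 0.5
grip_force: 0.7
```

Emit:
apply_moves(deltas=[[0,0,0.06,0,0,0,0],[0,0,0.06,0,0,0,0],[0,0,0.04,0,0,0,0],[0,0,0,0,0,0,0]])

```text
time: 43.82
tool_pos: [455.2, -373.1, 82.1]
tcp_rot: [-180.0, 0.0, 174.9]
ft_force: [0.5, 1.6, 4.8]
finger_gap: -0.3
grip_force: 2.0
```

Emit:
apply_moves(deltas=[[0,0,0.03,0,0,0,0],[0,0,0,0,0,0,0]])

```text
time: 44.08
tool_pos: [455.2, -373.0, 81.1]
tcp_rot: [-180.0, 0.0, 174.9]
ft_force: [1.3, 1.6, 5.4]
finger_gap: -0.0
grip_force: 2.3
```

Start is pressed to its stop (81.1, as the others). Lift away, check the pan, rack and lid numerically.

Emit:
apply_moves(deltas=[[0,0,-0.3,0,0,0,0],[0,0,-0.8,0,0,0,0],[0,0,-0.9,0,0,0,0],[0,0,-0.9,0,0,0,0],[0,0,-0.9,0,0,0,0],[0.8,0,-0.5,0,0,0,0],[0.8,0,0,0,0,0,0],[0,0,0,0,0,0,0]])

```text
time: 45.08
tool_pos: [405.8, -368.6, 210.1]
tcp_rot: [-180.0, -0.0, 174.8]
ft_force: [-0.1, 0.5, -1.8]
finger_gap: -0.0
grip_force: 0.0
```

```bash
python3 - <<'E'
from h import *
from m import comps,cen,rect
t=snapshot('top')[:,:,::-1];s=snapshot('side')[:,:,::-1]
c=np.array([521.2,-269.9]);p=proj('top',[[*c,142]])[0];q=proj('side',[[*c,136]])[0];print(p,q)
f=lambda im,p,r:comps(im,[int(p[0])-r,int(p[1])-r,int(p[0])+r,int(p[1])+r],lambda c:c.max(2)<75,6)
A=f(t,p,17);B=f(s,q,12)
for k in A:print('top',cen(k),rect(k,142))
for k in B:print('side',cen(k),len(k))
a=min(A,key=lambda k:np.linalg.norm(cen(k)-p));b=min(B,key=lambda k:np.linalg.norm(cen(k)-q));print(tri(cen(a),cen(b)))
# lid top outline corners projected: pixel brightness just in/out not needed; compare bystanders with first pictures
t0=cv2.imread('pics/top0.png').astype(int)
for n,(x0,y0,x1,y1) in dict(carton=(324,278,352,306),jug=(92,255,120,276),bowl=(425,175,470,208),cup=(382,173,405,200),blue=(114,240,174,300)).items():
    print(n,abs(t.astype(int)-t0)[y0:y1,x0:x1].mean().round(1))
E
```

```text
[475.15855642 247.49688613] [374.21611385 182.41867848]
top [475.03266946 248.46805119] [ 518.8 -269.    14.7   78.9   84.8]
top [490.57846476 248.34453405] [ 523.2 -314.1    5.5   96.5   86.1]
side [375.29428721 182.52502621] 144
[[ 518.15579604 -271.8898997   135.2560674     1.1556821 ]]
carton 7.2
jug 3.7
bowl 2.5
cup 2.6
blue 7.4
```

```bash
python3 - <<'E'
from h import *
from m import comps,cen
t=snapshot('top')[:,:,::-1]
red=lambda c:(c[:,:,2]>70)&(c[:,:,1]<45)&(c[:,:,0]<60);blue=lambda c:(c[:,:,0]>110)&(c[:,:,2]<60)
for nm in('pics/top0.png',None):
    im=cv2.imread(nm) if nm else t
    for b,m in(((322,276,354,308),red),((105,235,180,305),blue)):
        cs=comps(im,b,m,60);print(nm,[cen(k).round(1).tolist() for k in cs])
im=cv2.imread('pics/top3.png')
for i in(im,t):print(i[250,436:456].mean(1).astype(int))
E
```

```text
pics/top0.png [[335.1, 291.8]]
pics/top0.png [[139.8, 270.2], [152.2, 270.5]]
None [[338.5, 293.7]]
None [[140.1, 269.6], [153.3, 265.2]]
[ 46  38  47  40  40  53  77 121 129 108 238 189 156 154 232 241 239 239
 238 236]
[ 91  83  77  77  86  85  80 124 133 111 237 168  97  90  93  93  89  91
 104 158]
```

```bash
python3 - <<'E'
import cv2,numpy as np
from bench import snapshot
t0=cv2.imread('pics/top0.png');n=snapshot('top')[:,:,::-1].copy()
s0=cv2.imread('pics/side0.png');ns=snapshot('side')[:,:,::-1].copy()
def sh(a,b,box):
    x0,y0,x1,y1=box;T=a[y0:y1,x0:x1];k=6
    T=cv2.resize(T,None,fx=k,fy=k,interpolation=3);S=cv2.resize(b[y0-6:y1+6,x0-6:x1+6],None,fx=k,fy=k,interpolation=3)
    r=cv2.matchTemplate(S,T,cv2.TM_CCOEFF_NORMED);_,v,_,l=cv2.minMaxLoc(r);return (np.array(l)/k-6).round(2),round(v,3)
for nm in('top1','top3','t7','t8'):print(nm,sh(t0,cv2.imread(f'pics/{nm}.png'),(325,279,353,300)))
print('now',sh(t0,n,(325,279,353,300)),'side',sh(s0,ns,(364,224,393,272)))
print('blue',sh(t0,n,(114,242,174,300)),'side',sh(s0,ns,(210,335,296,410)))
E
```

```text
top1 (array([0., 0.]), 0.54)
top3 (array([-1., -6.]), 0.126)
t7 (array([0., 0.]), 0.775)
t8 (array([0., 0.]), 0.773)
now (array([0., 0.]), 0.775) side (array([0., 0.]), 0.438)
blue (array([0., 0.]), 0.984) side (array([0., 0.]), 0.989)
```

Nothing has moved: the best match for both bystanders is at zero shift, and the lower scores come from shadows changing. Handing in.

```bash
python3 -c "
from bench import *;print(sense()['ft_force']);print(hand_in())"
```

```text
[-0.55663638 -0.6732116   0.01304365]
the job is handed in; nothing more can be done
None
```

The job is handed in after about 45 s on the robot clock: the pan is home against the contact bar, the rack and lid are seated at the expected heights, and on, hard and start were each pressed to the stop in that order. The result of the judging was not shown, and the tea carton, checked only by image match, showed no shift, though its match score was low (0.775 from above, 0.44 from the side).

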